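Clip the torch into the explorer's case

ROBOT

A 7-joint arm with a two-finger parallel gripper is mounted at the origin on the work surface. World frame = base frame: x ahead of the robot, y to its left, z up, the work surface at z = 0. Lengths are in mm, angles in rad, forces in N, time in s.
With the tool pointing down it reaches from about 425 to 975 mm from the base axis. Payload 16.7 kg.
Tool frame: the origin (TCP) lies between the finger pads; the fingertips stand 11 mm ahead of it and the grasp point (between the pads) lies 8 mm behind it; z points along the fingers, y is the direction in which the jaws open and shut (so a half turn about z gives the same grasp; the last joint's range is limited). The gripper opens to 85 mm and grips with 20 to 120 N. Pads are 22 mm wide; open, the fingers measure 114 mm over their backs; the gripper's body (76 mm by 85 mm) begins 54 mm behind the grasp point. The pads swing forward as they close: fully open they stand 13 mm farther back than shut.
Start: joints at [1.044, 0.426, 0.074, 1.606, -0.034, 1.111, -0.067], TCP at [248.958, -627.373, 242.302] pointing down, gripper open.
Joint ranges: [-2.85, 2.85], [-0.5, 2.14], [-1.23, 1.37], [0.21, 2.46], [-1.02, 4.16], [0.16, 2.05], [-2.73, 2.73]. Speed limits (rad/s): [1.89, 1.89, 2.39, 2.39, 3.01, 3.01, 3.01].

INTERFACE

Orientations are given as a 3x3 rotation matrix whose columns are the frame's x, y, z axes.
In Python, from plant import r gives the robot as it stands.
- The arm moves only by the tool step_arm, never from a script. Its argument "series" is a list of rows, each an object of numbers: "tx", "ty", "tz": the shift along the tool's x, y, z in m; "twist": the turn about the tool's z in rad; "gripper": the gripper's target within -1 to 1 (shut at 1, half-way at 0, fully open at -1). In form: [{"tx": .., "ty": .., "tz": .., "twist": .., "gripper": ..}, ...]. A call has 1 to 12 rows; each row is the pose to reach, as a shift and turn from the pose commanded when the call began, along the tool's axes at that moment; what a row does not reach only later rows make up. A row lasts 1/8 s, in which the tool goes at most 62.5 mm and 10.7 degrees, less where a joint would pass 70% of its speed; a pose out of reach is approached as far as the arm can. A call with a gripper value outside its range is refused whole. The fingers move at their own pace and stop on an object; the grip force is fixed at half the most. Time passes only in rows, so rows that repeat a pose let the fingers close. It gives the time, the measured TCP pose, the force and the opening at its end, in the units of the state.
- r.state(): the state, without advancing time (a new reading comes with each control period).
- r.capture(name): name is "scene" or "top" or "wrist"; returns a dict with "frame" (480x640x3 uint8, blue, green, red), "intrinsics" (3x3 intrinsics, pixels), "R" (3x3) and "t" (3): a world point X has camera coordinates R X + t; the wrist camera has in their place "hand_eye" (4x4, takes a point from camera to tool coordinates, whose origin is the TCP and whose axes are the flange's). Camera axes: x right, y down, z forward; pixel columns grow to the right and rows downward; lengths in mm; the calibration is good to about 2 mm. The wrist camera is an equidistant fisheye: a pixel r from the principal point sees the ray r / f radians off the axis. A picture is of the moment at which its call begins: read the wrist's pose just before it. There is no depth.
- r.close_job(): hands the job in, once; it reports no verdict.
The state is a dict: "clock": time; "qpos": joint angles; "joint_velocities": joint speeds; "joint_efforts": joint torques, N m; "position": TCP position; "ee_rot": TCP orientation; "contact_force": force on the tool from outside, world axes, zero at the start; "moment": the same for the moment, N m; "width": finger opening in mm.
Only numpy, scipy, OpenCV 4.12 (cv2) and the standard library are available. Lean on these libraries where they do the work, as an engineer would, in place of code of your own. Each camera call takes 0.05 s, during which the arm holds its last target.

TASK

Take the charged yellow torch off its dock and press it down into the free pair of spring clips in the explorer's case, lens end towards the lid's hinge like its two neighbours, until both clips have snapped round the barrel and it sits fully home and level. Press by feel and gently, no harder than the clips need, or they bend. Then shut the lid fully and leave the other things where they are.

Things in the scene. Friction and masses are not known exactly. Their poses are not given: they have to be found in the camera images.
- torch_mid (a point): Yellow torch, 124 mm long, 90 g, lying level on its charging dock. The point is on the axis of its round 20 mm barrel, half-way between the dock's saddles (give or take 3 mm), where the clips' middle belongs. Its y axis runs along the barrel to the lens; the black head, 25 mm thick, lies 42 to 72 mm along +y, the tail ends at -52 mm.
- torch_head (a point): Point on the torch's axis at the face of the lens, 72 mm from torch_mid.
- dock: Black charging dock, base 74 (x) x 116 (y) x 18 mm, fixed; origin at the centre of its underside. Two saddles, 10 mm long, 32 mm either side of the middle along y, hold the torch with its axis 46 mm above the table and along the dock's y; 28 mm is free under the axis between them. The torch simply lifts out.
- case: Explorer's case, fixed: open teal box 312 (its x) by 180 (its y) by 80 mm high, walls and floor 4 mm; origin at the centre of its underside, z up. Lid hinged along the top of the +y wall; handle on the -y wall. Three places side by side, 84 mm apart along x, instruments lying along y: two taken (monocular, microscope), one free; which one varies.
- clip_base: Foot plate and post of the free clip rail, fixed; origin on the case floor at the middle of the free place, y along it to the hinge, z up. The rail's height is set by hand on the post (at y = -66 mm) and not measured: with the barrel fully home its axis is anywhere from 29 to 53 mm above this origin. The rail is a steel strip 14 mm wide under the barrel, clamped fast.
- clip_foot (a point): Point on the case floor under the middle of one clip of the free place, 27 mm from clip_base along +y; the other clip is as far along -y. Each clip: two sprung steel fingers with rolled noses over a rubber-faced saddle, 14 mm long (y), 40 mm free between the clips. The noses rest 15 mm apart; the barrel meets them about 13 mm above home.
- clip_foot2 (a point): Same under the other clip (-27 mm). Pressing the barrel in with its axis level: the push on both clips together rises to some 6 to 10 N in the first half, dies away over the last 5 mm as the noses close round the barrel (which can stick short of home), then it stops hard on the saddles. More than 20 N on one saddle (some 30 N push) bends the clips.
- lid (a joint): Lid hinge, rad: 0 shut, about 1.6 to 1.9 as found (standing open past upright); it stays where it is left and needs 1 to 3 N at its free edge to move.
- lid_edge (a point): Middle of the lid's free edge, on its outer face. The lid is 312 mm long, 182 mm from hinge to this edge and 8 mm thick, a teal frame with a clear window; two 10 mm latch tongues stand out from the edge 100 mm either side of the middle.
- lid_hinge (a point): Middle of the hinge line, at the top of the case's +y wall (80 mm above the table); the hinge line runs along the case's x.
- monocular: Green monocular, 20 mm barrel, held in its own clips in the case; origin on its axis at mid-clip, y towards its objective. To be left alone.
- microscope: Grey and blue pocket microscope, 20 mm barrel, held in its own clips in the case; origin on its axis at mid-clip, y towards its clear end. To be left alone.
- log: Short piece of branch, 130 mm long, 52 mm thick, lying on the table; origin at the centre of its underside. To be left alone.
- beaker: Glass beaker, 72 mm wide, 90 mm high; origin at the centre of its underside. To be left alone.
- flowerpot: Dark green flower pot, 84 mm wide, 75 mm high; origin at the centre of its underside. To be left alone.
- pencil_cup: Orange cup with coloured pencils, 68 mm wide, 150 mm high with the pencils; origin at the centre of its underside. To be left alone.
Not all that is in view belongs to the job. What is shaped like the part that bears torch_mid but pink or purple is not meant.

How it is judged:
By the outcome, as a careful person would: the job done as asked, in the order asked, and still so for the second after the job is handed in, with the robot touching nothing.
It also fails if it takes over 61 s, if anything falls off the work surface, if the arm or the gripper's body presses on something with over 40 N, if the wrist force passes 120 N, or if a joint passes its speed limit or range.

## Working session

There is one attempt and no reset: what is moved stays moved. The work goes in short steps, Python scripts to look and compute and a tool call to move; the robot and the scene stay as the last step left them, time stands still between calls to the robot, and variables do not carry over. Pictures are saved under pics/ and viewed, and the job is handed in when it is done.

Besides the shell and the picture viewer there is one more tool, called as a command line: name --argument value ..., lists and objects as JSON in quotes. step_arm: Moves the arm, as the interface text tells. Its arguments: {"type":"object","properties":{"series":{"type":"array"}},"required":["series"]}

```bash
ls; mkdir -p pics; cat > h.py <<'E'
import numpy as np, cv2
from plant import r
def snap(n,f):
    c=r.capture(n); cv2.imwrite('pics/'+f,c['frame']); np.savez('pics/'+f[:-4],**{k:np.array(v) for k,v in c.items()}); return c
E
python3 - <<'E'
from h import *
s=r.state(); print({k:np.round(v,3).tolist() for k,v in s.items()})
for n in ['scene','top','wrist']:
    c=snap(n,n+'0.png'); print(n,[ (k,np.round(c[k],3).tolist()) for k in c if k!='frame'])
E
```

```text
pics
{'clock': 0.0, 'qpos': [1.044, 0.427, 0.074, 1.607, -0.034, 1.111, -0.067], 'joint_velocities': [0.001, 0.0, 0.0, -0.0, 0.001, 0.002, 0.001], 'joint_efforts': [-0.0, -94.983, 3.761, -46.35, 0.019, 0.01, 0.0], 'position': [248.821, -627.041, 241.614], 'ee_rot': [[0.93, 0.369, -0.001], [0.369, -0.93, 0.001], [-0.0, -0.001, -1.0]], 'contact_force': [-0.542, -0.218, 0.395], 'moment': [-0.006, 0.064, -0.007], 'width': 85.468}
scene [('intrinsics', [[450.806, 0.0, 319.905], [0.0, 450.806, 240.105], [0.0, 0.0, 1.0]]), ('R', [[0.634, 0.773, -0.019], [0.621, -0.524, -0.583], [-0.461, 0.358, -0.812]]), ('t', [-321.825, -311.871, 1511.222])]
top [('intrinsics', [[513.104, 0.0, 324.382], [0.0, 513.104, 240.159], [0.0, 0.0, 1.0]]), ('R', [[0.013, -1.0, -0.011], [-0.995, -0.012, -0.097], [0.097, 0.012, -0.995]]), ('t', [-31.132, 567.757, 1159.612])]
wrist [('intrinsics', [[371.648, 0.0, 311.321], [0.0, 371.648, 239.093], [0.0, 0.0, 1.0]]), ('hand_eye', [[-0.0, -0.963, -0.271, 68.439], [1.0, -0.0, -0.001, 0.363], [0.001, -0.271, 0.963, -131.56], [0.0, 0.0, 0.0, 1.0]])]
```

View pics/scene0.png

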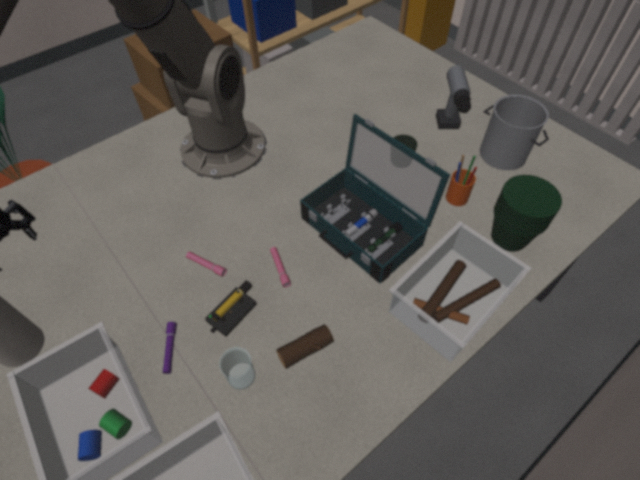

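View pics/top0.png

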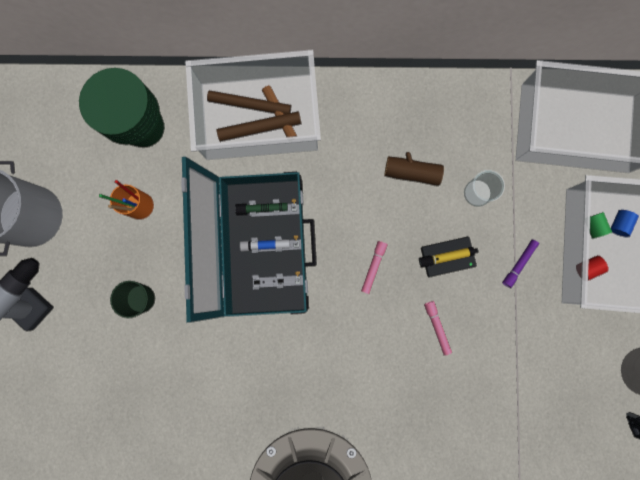

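View pics/wrist0.png

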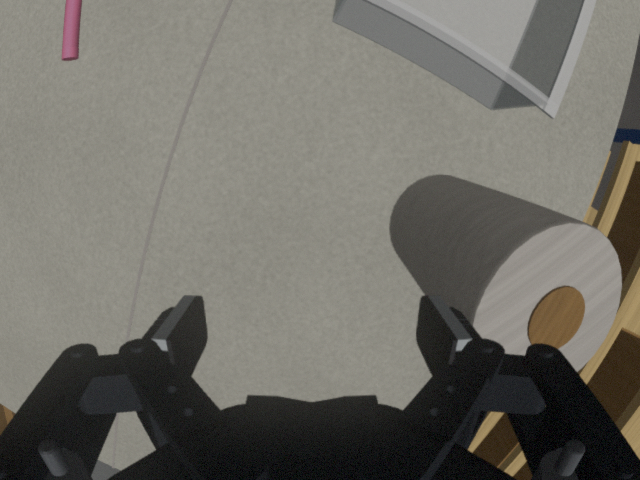

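```bash
python3 - <<'E'
import cv2,numpy as np
i=cv2.imread('pics/top0.png'); j=cv2.imread('pics/scene0.png')
a=cv2.resize(i[220:290,400:500],(800,560),interpolation=cv2.INTER_CUBIC)
cv2.imwrite('pics/c1.png',a)
a=cv2.resize(i[150:330,175:335],(710,800)[:2] and (533,600),interpolation=cv2.INTER_CUBIC)
cv2.imwrite('pics/c2.png',a)
a=cv2.resize(j[270:345,190:270],(640,600),interpolation=cv2.INTER_CUBIC)
cv2.imwrite('pics/c3.png',a)
a=cv2.resize(j[110:290,290:450],(533,600),interpolation=cv2.INTER_CUBIC)
cv2.imwrite('pics/c4.png',a)
E
```

```text
(no output)
```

View pics/c1.png

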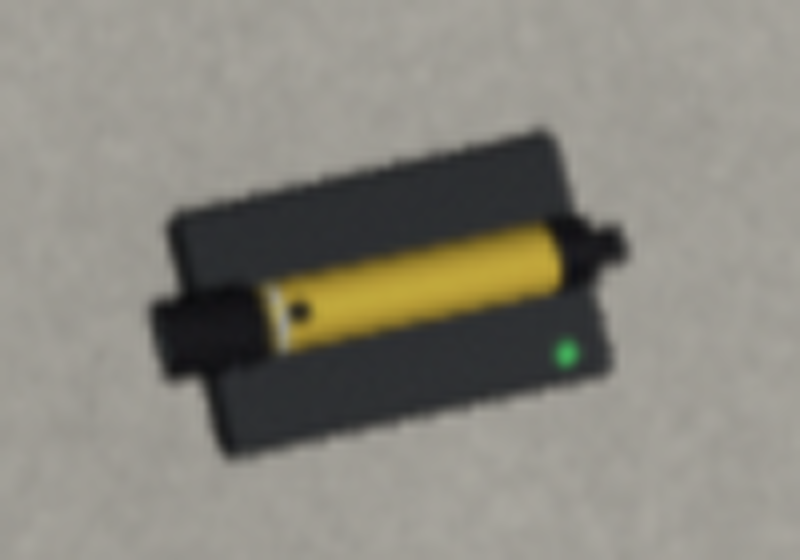

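View pics/c2.png

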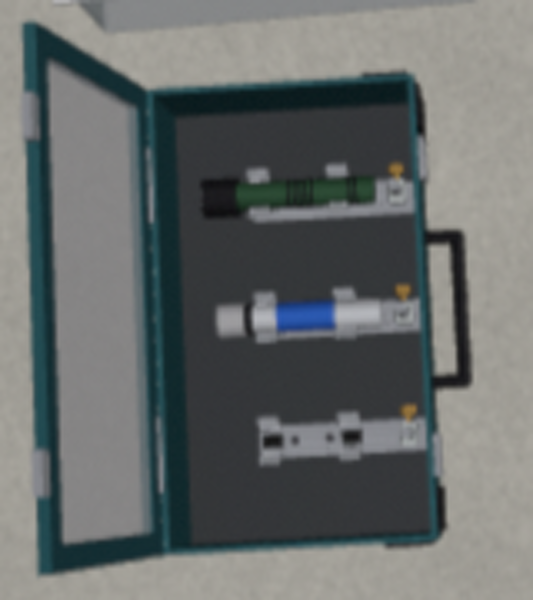

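View pics/c3.png

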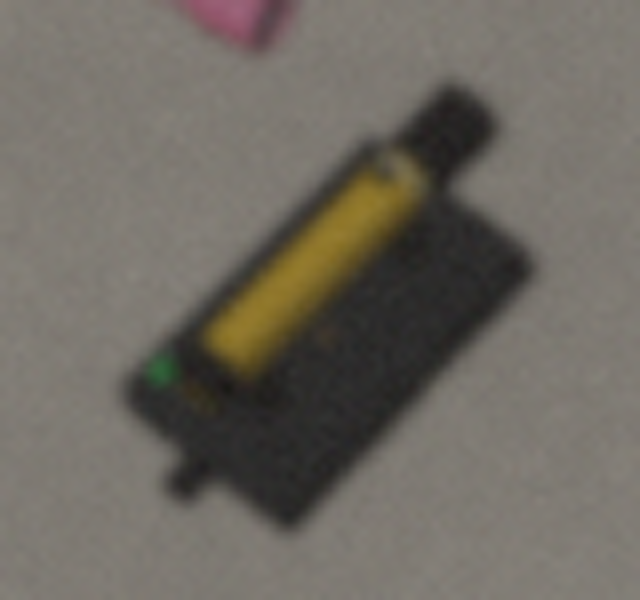

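View pics/c4.png

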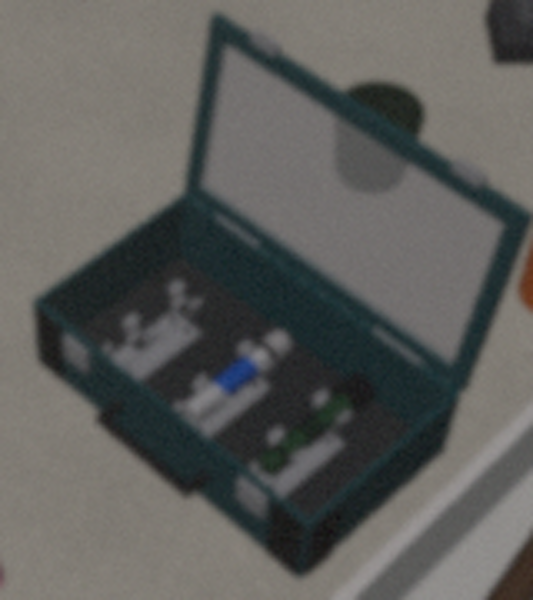

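```bash
cat >> h.py <<'E'
def ray(cam,uv):
    "static camera npz -> origin, dir"
    d=np.load('pics/'+cam+'.npz'); K=d['intrinsics'];R=d['R'];t=d['t']
    p=np.linalg.inv(K)@np.array([uv[0],uv[1],1.]); return -R.T@t, R.T@p
def wray(cam,uv):
    d=np.load('pics/'+cam+'.npz'); K=d['intrinsics'];H=d['hand_eye'];P=d['pos'];E=d['rot']
    x=(uv[0]-K[0,2])/K[0,0]; y=(uv[1]-K[1,2])/K[1,1]; th=np.hypot(x,y)+1e-12
    p=np.array([np.sin(th)*x/th,np.sin(th)*y/th,np.cos(th)])
    return P+E@H[:3,3], E@H[:3,:3]@p
def atz(o,d,z): return np.round(o+d*(z-o[2])/d[2],1)
def wproj(cam,X):
    d=np.load('pics/'+cam+'.npz'); K=d['intrinsics'];H=d['hand_eye'];P=d['pos'];E=d['rot']
    c=H[:3,:3].T@(E.T@(np.array(X)-P)-H[:3,3]); th=np.arctan2(np.hypot(c[0],c[1]),c[2]); q=c[:2]/np.hypot(c[0],c[1])*th*K[0,0]
    return q+K[:2,2]
def proj(cam,X):
    d=np.load('pics/'+cam+'.npz'); c=d['R']@np.array(X)+d['t']; p=d['intrinsics']@c; return p[:2]/p[2]
def wsnap(f):
    s=r.state(); c=snap('wrist',f); d=dict(np.load('pics/'+f[:-4]+'.npz')); d['pos']=s['position'];d['rot']=s['ee_rot']; np.savez('pics/'+f[:-4],**d); return s
def tri(*rays):
    A=np.zeros((3,3));b=np.zeros(3)
    for o,d in rays:
        d=d/np.linalg.norm(d); M=np.eye(3)-np.outer(d,d); A+=M; b+=M@o
    X=np.linalg.solve(A,b); return np.round(X,1),[round(float(np.linalg.norm((np.eye(3)-np.outer(d,d)/(d@d))@(X-o))),1) for o,d in rays]
E
python3 - <<'E'
from h import *
c1=lambda x,y:(400+x/8-.44,220+y/8-.44)
c2=lambda x,y:(175+x/3.333-.35,150+y/3.333-.35)
T=lambda p,z:atz(*ray('top0',p),z)
print('dock',[T(c1(*p),18) for p in [(175,212),(547,130),(607,372),(230,455),(390,292)]])
print('head,ring,yend,nub',T(c1(158,340),46),T(c1(278,320),46),T(c1(560,257),46),T(c1(626,245),46),)
print('case rim',[T(c2(*p),80) for p in [(150,92),(410,75),(440,540),(165,550)]])
for z in (25,40,55): print('clips',z,T(c2(270,440),z),T(c2(351,436),z))
E
```

```text
dock [array([ 558. , -249.5,   18. ]), array([ 583.3, -357.5,   18. ]), array([ 513.1, -373.9,   18. ]), array([ 487.8, -265. ,   18. ]), array([ 535.5, -311.5,   18. ])]
head,ring,yend,nub [ 519.2 -239.5   46. ] [ 525.3 -273.4   46. ] [ 544.1 -353.2   46. ] [ 547.8 -371.9   46. ]
case rim [array([701.8, 212.2,  80. ]), array([715.3,  37.4,  80. ]), array([405.8,  12.1,  80. ]), array([396.8, 192.2,  80. ])]
clips 25 [470.4 133.2  25. ] [473.8  77.2  25. ]
clips 40 [470.1 131.   40. ] [473.6  75.8  40. ]
clips 55 [469.9 128.8  55. ] [473.3  74.3  55. ]
```

Candidates in the top view are the yellow torch on the dock at (448,257), pink ones at (375,267) and (438,328), and a purple one at (520,263). The yellow one on the dock is wanted. The crop shows its lens end on the left at (420,262). The free place is the one nearest the robot, with clips at about (256,282) and (280,281).

step_arm --series '[{"tx": 0.384,"ty": -0.188,"tz": 0.062,"twist": -1.424,"gripper": -0.2},{"tx": 0.384,"ty": -0.188,"tz": 0.062,"twist": -1.424,"gripper": -0.2},{"tx": 0.384,"ty": -0.188,"tz": 0.062,"twist": -1.424,"gripper": -0.2},{"tx": 0.384,"ty": -0.188,"tz": 0.062,"twist": -1.424,"gripper": -0.2},{"tx": 0.384,"ty": -0.188,"tz": 0.062,"twist": -1.424,"gripper": -0.2},{"tx": 0.384,"ty": -0.188,"tz": 0.062,"twist": -1.424,"gripper": -0.2},{"tx": 0.384,"ty": -0.188,"tz": 0.062,"twist": -1.424,"gripper": -0.2},{"tx": 0.384,"ty": -0.188,"tz": 0.062,"twist": -1.424,"gripper": -0.2},{"tx": 0.384,"ty": -0.188,"tz": 0.062,"twist": -1.424,"gripper": -0.2},{"tx": 0.384,"ty": -0.188,"tz": 0.062,"twist": -1.424,"gripper": -0.2},{"tx": 0.384,"ty": -0.188,"tz": 0.062,"twist": -1.424,"gripper": -0.2}]'

```text
clock: 1.52
position: [536.1, -311.7, 180.5]
ee_rot: [[-0.226, 0.974, 0.0], [0.974, 0.226, -0.0], [-0.0, -0.0, -1.0]]
contact_force: [-0.9, 0.1, 0.7]
width: 51.1
```

```bash
python3 - <<'E'
from h import *
s=wsnap('w1.png'); print({k:np.round(s[k],3).tolist() for k in ['clock','qpos','position','ee_rot','contact_force','width']})
E
```

```text
{'clock': 1.525, 'qpos': [0.689, 0.419, -0.342, 1.775, 0.166, 0.976, 0.508], 'position': [536.091, -311.711, 180.466], 'ee_rot': [[-0.226, 0.974, 0.0], [0.974, 0.226, -0.0], [-0.0, -0.0, -1.0]], 'contact_force': [-0.893, 0.075, 0.708], 'width': 51.111}
```

View pics/w1.png

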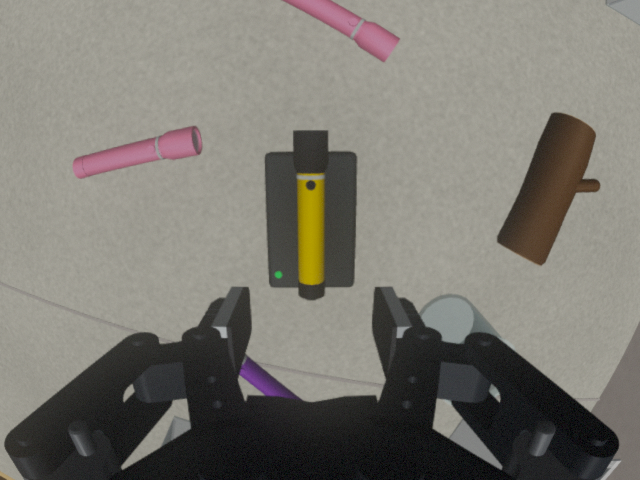

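```bash
python3 - <<'E'
from h import *
W=lambda p,z:atz(*wray('w1',p),z)
print('dock',[W(p,18) for p in [(265,153),(356,152),(355,287),(269,287)]], np.mean([W(p,18) for p in [(265,153),(356,152),(355,287),(269,287)]],0))
h=W((311,131),50);t=W((312,298),46);b=W((311,190),50);c=W((312,280),50)
print(h,t,np.linalg.norm(h-t),b,c,np.degrees(np.arctan2((b-c)[1],(b-c)[0])))
i=cv2.imread('pics/w1.png'); cv2.imwrite('pics/w1c.png',cv2.resize(i[120:310,250:370],(480,760)[:2] if 0 else (378,600),interpolation=cv2.INTER_CUBIC))
E
```

```text
dock [array([ 487.6, -265.3,   18. ]), array([ 557.3, -248.3,   18. ]), array([ 585.4, -358.9,   18. ]), array([ 513.3, -375.7,   18. ])] [ 535.9  -312.05   18.  ]
[ 519.2 -241.    50. ] [ 548.7 -364.7   46. ] 127.23183563872682 [ 528.7 -281.7   50. ] [ 544.9 -348.2   50. ] 103.6910923447623
```

View pics/w1c.png

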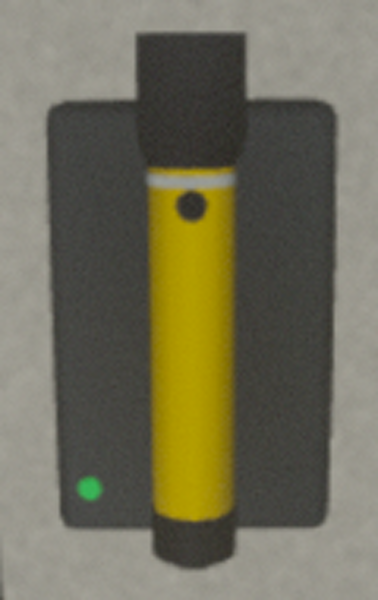

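The choice is confirmed: yellow barrel, black head to the top at (311,130), tail at (312,298). torch_mid is about (536,-312), and the TCP is already over it.

step_arm --series '[{"tx": 0,"ty": 0,"tz": 0.06,"twist": -0.008,"gripper": -0.2},{"tx": 0,"ty": 0,"tz": 0.11,"twist": -0.008,"gripper": -0.2},{"tx": 0,"ty": 0,"tz": 0.135,"twist": -0.008,"gripper": -0.2},{"tx": 0,"ty": 0,"tz": 0.1425,"twist": -0.008,"gripper": -0.2},{"tx": 0,"ty": 0,"tz": 0.1425,"twist": -0.008,"gripper": 0.2},{"tx": 0,"ty": 0,"tz": 0.1425,"twist": -0.008,"gripper": 1},{"tx": 0,"ty": 0,"tz": 0.1425,"twist": -0.008,"gripper": 1},{"tx": 0,"ty": 0,"tz": 0.1425,"twist": -0.008,"gripper": 1},{"tx": 0,"ty": 0,"tz": 0.1425,"twist": -0.008,"gripper": 1}]'

```text
clock: 2.7
position: [536.1, -311.9, 39.4]
ee_rot: [[-0.236, 0.972, -0.0], [0.972, 0.236, -0.001], [-0.001, -0.0, -1.0]]
contact_force: [-6.6, 0.0, 6.7]
width: 17.9
```

```bash
python3 - <<'E'
from h import *
s=wsnap('w2.png'); print({k:np.round(s[k],3).tolist() for k in ['clock','position','ee_rot','contact_force','moment','width']})
E
```

```text
{'clock': 2.7, 'position': [536.077, -311.85, 39.373], 'ee_rot': [[-0.236, 0.972, -0.0], [0.972, 0.236, -0.001], [-0.001, -0.0, -1.0]], 'contact_force': [-6.619, 0.002, 6.674], 'moment': [-0.118, 1.456, -0.067], 'width': 17.891}
```

View pics/w2.png

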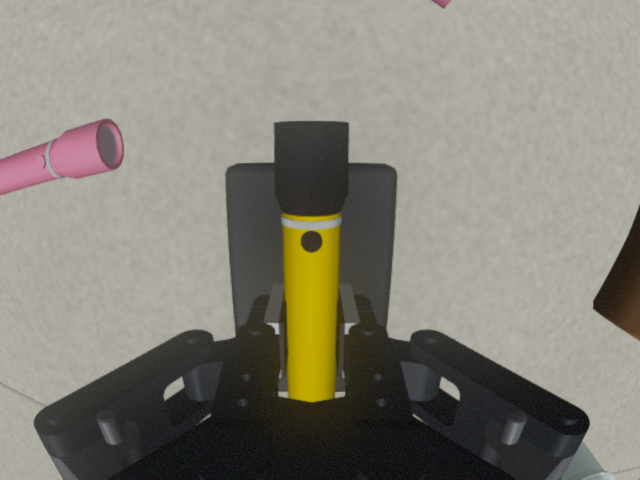

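step_arm --series '[{"tx": 0,"ty": 0,"tz": -0.01,"twist": 0,"gripper": 1},{"tx": 0,"ty": 0,"tz": -0.04,"twist": 0,"gripper": 1},{"tx": 0,"ty": 0,"tz": -0.09,"twist": 0,"gripper": 1},{"tx": 0,"ty": 0,"tz": -0.14,"twist": 0,"gripper": 1},{"tx": 0,"ty": 0,"tz": -0.16,"twist": 0,"gripper": 1},{"tx": 0,"ty": 0,"tz": -0.16,"twist": 0,"gripper": 1}]'

```text
clock: 3.5
position: [537.3, -311.3, 200.0]
ee_rot: [[-0.237, 0.972, 0.003], [0.972, 0.237, -0.002], [-0.002, 0.003, -1.0]]
contact_force: [-0.2, -0.3, -2.2]
width: 18.1
```

```bash
python3 - <<'E'
from h import *
s=wsnap('w3.png'); print({k:np.round(s[k],3).tolist() for k in ['clock','qpos','position','ee_rot','contact_force','moment','width']})
snap('scene','s3.png')
i=cv2.imread('pics/s3.png'); cv2.imwrite('pics/s3c.png',cv2.resize(i[200:350,170:370],(800,600),interpolation=cv2.INTER_CUBIC))
E
```

```text
{'clock': 3.5, 'qpos': [0.696, 0.399, -0.352, 1.758, 0.16, 1.009, 0.523], 'position': [537.303, -311.323, 199.958], 'ee_rot': [[-0.237, 0.972, 0.003], [0.972, 0.237, -0.002], [-0.002, 0.003, -1.0]], 'contact_force': [-0.179, -0.296, -2.208], 'moment': [-0.05, 0.034, 0.002], 'width': 18.091}
```

View pics/w3.png

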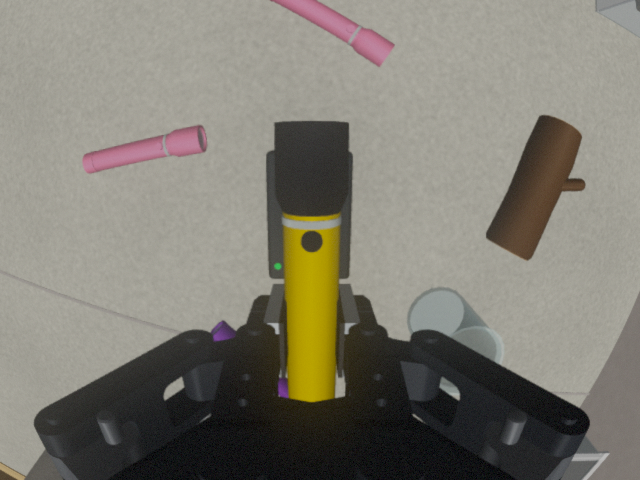

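View pics/s3c.png

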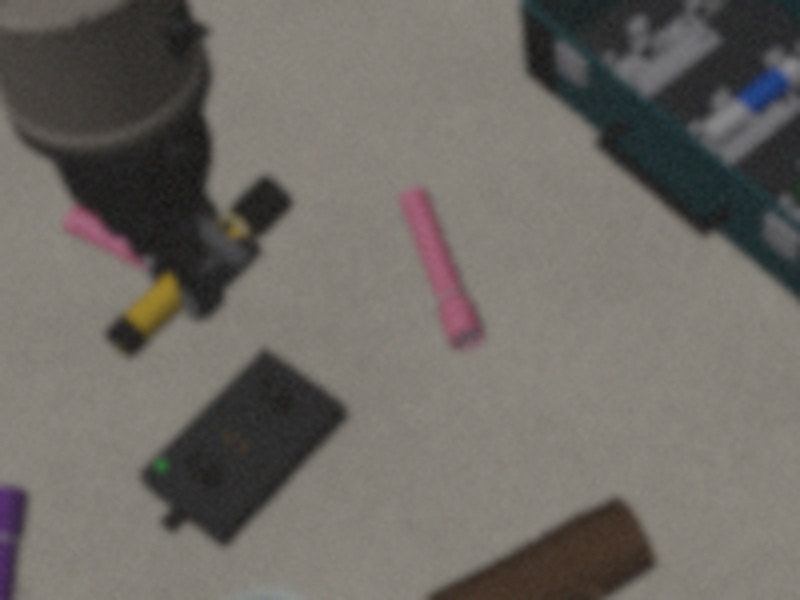

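```bash
python3 - <<'E'
from h import *
c2=lambda x,y:(175+x/3.333-.35,150+y/3.333-.35)
c4=lambda x,y:(290+x/3.333-.35,110+y/3.333-.35)
# near-robot lid corner ; far one
print(tri(ray('top0',c2(42,573)),ray('scene0',c4(218,15))))
print(tri(ray('top0',c2(25,25)),ray('scene0',c4(528,215))))
# case corners: hinge near, hinge far, front near, front far
for a,b in [((165,550),(192,195)),((150,92),(455,390)),((440,540),(40,303)),((410,75),(305,520))]:
    print(tri(ray('top0',c2(*a)),ray('scene0',c4(*b))))
E
```

```text
(array([391.9, 223. , 257.9]), [0.6, 0.6])
(array([699.1, 243.4, 259.3]), [1.8, 1.8])
(array([397.8, 194.1,  78.9]), [1.9, 1.9])
(array([700.2, 210.3,  83.6]), [1.3, 1.3])
(array([407.1,  14.4,  75.9]), [2.6, 2.6])
(array([712.8,  35. ,  84. ]), [2.6, 2.6])
```

step_arm --series '[{"tx": 0.414,"ty": -0.025,"tz": 0,"twist": 0.176,"gripper": 1},{"tx": 0.414,"ty": -0.025,"tz": 0,"twist": 0.176,"gripper": 1},{"tx": 0.414,"ty": -0.025,"tz": 0,"twist": 0.176,"gripper": 1},{"tx": 0.414,"ty": -0.025,"tz": 0,"twist": 0.176,"gripper": 1},{"tx": 0.414,"ty": -0.025,"tz": 0,"twist": 0.176,"gripper": 1},{"tx": 0.414,"ty": -0.025,"tz": 0,"twist": 0.176,"gripper": 1},{"tx": 0.414,"ty": -0.025,"tz": 0,"twist": 0.176,"gripper": 1},{"tx": 0.414,"ty": -0.025,"tz": 0,"twist": 0.176,"gripper": 1},{"tx": 0.414,"ty": -0.025,"tz": 0,"twist": 0.176,"gripper": 1},{"tx": 0.414,"ty": -0.025,"tz": 0,"twist": 0.176,"gripper": 1}]'

```text
clock: 4.85
position: [414.3, 84.3, 197.4]
ee_rot: [[-0.061, 0.998, -0.001], [0.998, 0.061, 0.0], [0.0, -0.001, -1.0]]
contact_force: [0.1, 0.0, -1.0]
width: 18.1
```

```bash
python3 - <<'E'
from h import *
s=wsnap('w4.png'); print({k:np.round(s[k],3).tolist() for k in ['clock','qpos','position','ee_rot','contact_force','moment','width']})
E
```

```text
{'clock': 4.85, 'qpos': [0.224, 0.103, -0.601, 2.16, 0.074, 0.899, -0.36], 'position': [414.319, 84.348, 197.362], 'ee_rot': [[-0.061, 0.998, -0.001], [0.998, 0.061, 0.0], [0.0, -0.001, -1.0]], 'contact_force': [0.086, 0.002, -1.028], 'moment': [-0.06, -0.005, 0.034], 'width': 18.128}
```

View pics/w4.png

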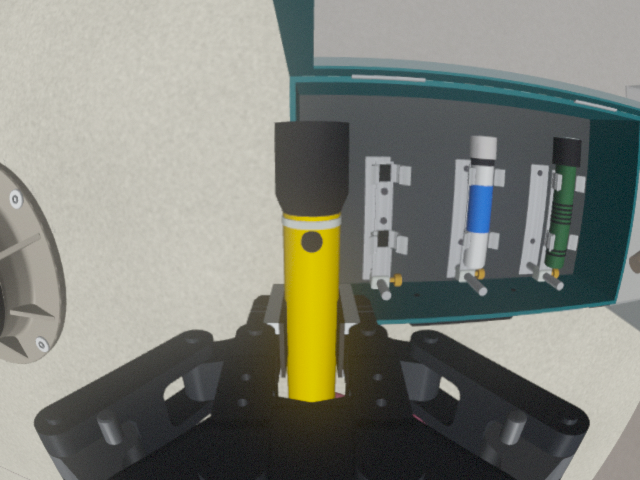

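step_arm --series '[{"tx": 0,"ty": 0.06,"tz": 0,"twist": 0,"gripper": 1},{"tx": 0,"ty": 0.115,"tz": 0,"twist": 0,"gripper": 1},{"tx": 0,"ty": 0.115,"tz": 0,"twist": 0,"gripper": 1},{"tx": 0,"ty": 0.115,"tz": 0,"twist": 0,"gripper": 1}]'

```text
clock: 5.4
position: [528.6, 92.0, 197.2]
ee_rot: [[-0.062, 0.998, -0.002], [0.998, 0.062, 0.0], [0.0, -0.002, -1.0]]
contact_force: [0.1, 0.6, -0.6]
width: 18.3
```

```bash
python3 - <<'E'
from h import *
s=wsnap('w5.png'); print({k:np.round(s[k],3).tolist() for k in ['clock','position','ee_rot','contact_force','moment','width']})
i=cv2.imread('pics/w4.png'); cv2.imwrite('pics/w4c.png',cv2.resize(i[140:310,350:500],(529,600),interpolation=cv2.INTER_CUBIC))
E
```

```text
{'clock': 5.4, 'position': [528.587, 92.0, 197.17], 'ee_rot': [[-0.062, 0.998, -0.002], [0.998, 0.062, 0.0], [0.0, -0.002, -1.0]], 'contact_force': [0.085, 0.551, -0.581], 'moment': [0.016, 0.007, -0.022], 'width': 18.297}
```

View pics/w4c.png

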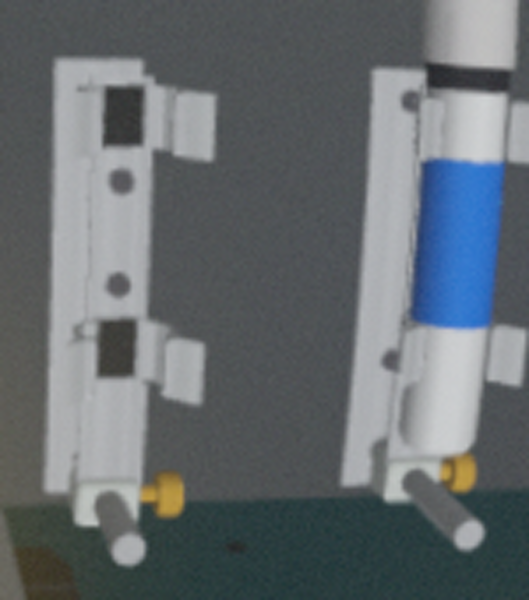

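View pics/w5.png

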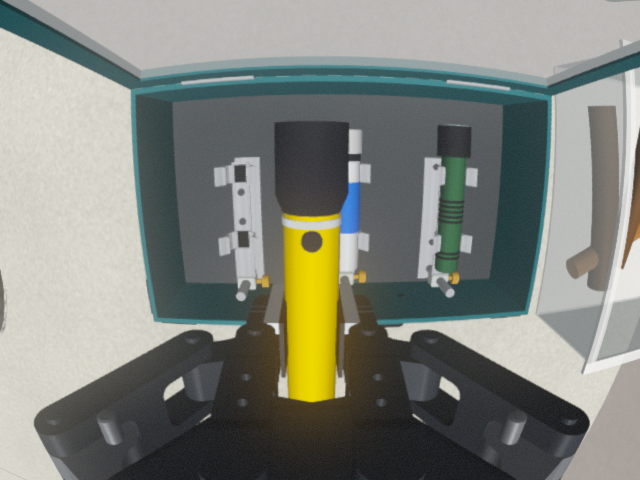

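```bash
python3 - <<'E'
from h import *
i=cv2.imread('pics/w5.png'); cv2.imwrite('pics/w5c.png',cv2.resize(i[140:310,180:330],(529,600),interpolation=cv2.INTER_CUBIC))
E
```

```text
(no output)
```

View pics/w5c.png

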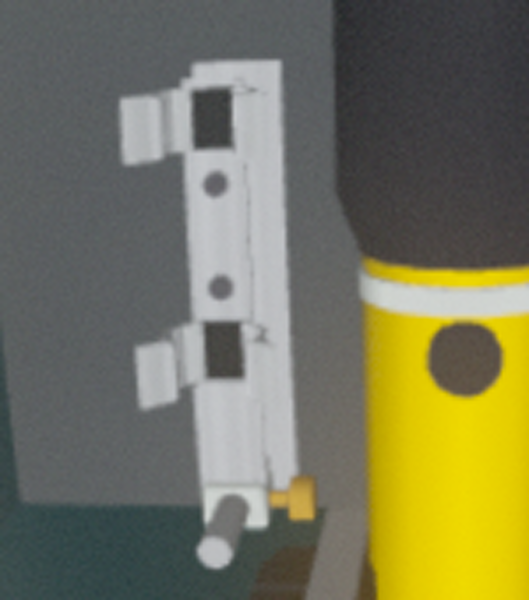

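```bash
python3 - <<'E'
from h import *
k=529/150
A=lambda x,y:wray('w4',(350+(x+.5)/k-.5,140+(y+.5)/k-.5))
B=lambda x,y:wray('w5',(180+(x+.5)/k-.5,140+(y+.5)/k-.5))
P={}
for n,a,b in [('rivN',(122,182),(215,183)),('rivS',(119,285),(221,288)),('padN',(123,117),(212,118)),('padS',(117,348),(224,350)),('post',(128,548),(214,553)),('yknob',(170,495),(302,498))]:
    P[n],e=tri(A(*a),B(*b)); print(n,P[n],e)
d=P['padN']-P['padS']; print(np.linalg.norm(d),np.degrees(np.arctan2(d[1],d[0])),(P['padN']+P['padS'])/2)
print('plateL',atz(*A(55,60),5),atz(*A(44,493),5),'R',atz(*B(281,62),5),atz(*B(298,480),5))
# rim near hinge corner/z
c=tri(wray('w4',(294,78)),wray('w5',(133,91)));print('rim hinge near',c)
# neighbours microscope lens end
print(wproj('w4',(0,0,0)) is not None)
E
```

```text
rivN [470.3 114.4  38.7] [0.2, 0.2]
rivS [472.2  90.3  38.3] [0.0, 0.0]
padN [469.2 129.1  38.5] [0.2, 0.2]
padS [473.2  75.5  39. ] [0.1, 0.1]
post [475.7  36.3  65.3] [0.3, 0.3]
yknob [492.   38.1  34.9] [0.2, 0.2]
53.75137207551077 94.26789330029081 [471.2  102.3   38.75]
plateL [457.6 139.1   5. ] [465.5  25.2   5. ] R [479.7 140.5   5. ] [487.5  31.    5. ]
rim hinge near (array([396.2, 191.4,  82.3]), [0.1, 0.1])
True
```

step_arm --series '[{"tx": 0.014,"ty": -0.0565,"tz": 0,"twist": -0.01,"gripper": 1},{"tx": 0.014,"ty": -0.0565,"tz": 0.04,"twist": -0.01,"gripper": 1},{"tx": 0.014,"ty": -0.0565,"tz": 0.09,"twist": -0.01,"gripper": 1},{"tx": 0.014,"ty": -0.0565,"tz": 0.12,"twist": -0.01,"gripper": 1},{"tx": 0.014,"ty": -0.0565,"tz": 0.127,"twist": -0.01,"gripper": 1},{"tx": 0.014,"ty": -0.0565,"tz": 0.127,"twist": -0.01,"gripper": 1},{"tx": 0.014,"ty": -0.0565,"tz": 0.127,"twist": -0.01,"gripper": 1}]'

```text
clock: 6.32
position: [472.5, 103.1, 72.2]
ee_rot: [[-0.073, 0.997, 0.002], [0.997, 0.073, 0.0], [0.0, 0.002, -1.0]]
contact_force: [0.5, -0.5, 0.2]
width: 17.9
```

```bash
python3 - <<'E'
from h import *
s=wsnap('w6.png'); print({k:np.round(s[k],3).tolist() for k in ['clock','position','ee_rot','contact_force','moment','width']})
for X in [(469.2,129.1,38.5),(473.2,75.5,39)]: print(wproj('w6',X))
snap('scene','s6.png');i=cv2.imread('pics/s6.png'); cv2.imwrite('pics/s6c.png',cv2.resize(i[130:280,290:450],(640,600),interpolation=cv2.INTER_CUBIC))
E
```

```text
{'clock': 6.325, 'position': [472.492, 103.075, 72.174], 'ee_rot': [[-0.073, 0.997, 0.002], [0.997, 0.073, 0.0], [0.0, 0.002, -1.0]], 'contact_force': [0.522, -0.508, 0.176], 'moment': [0.003, -0.038, 0.013], 'width': 17.928}
[308.32384375 229.88623686]
[308.81346249 333.08508352]
```

View pics/w6.png

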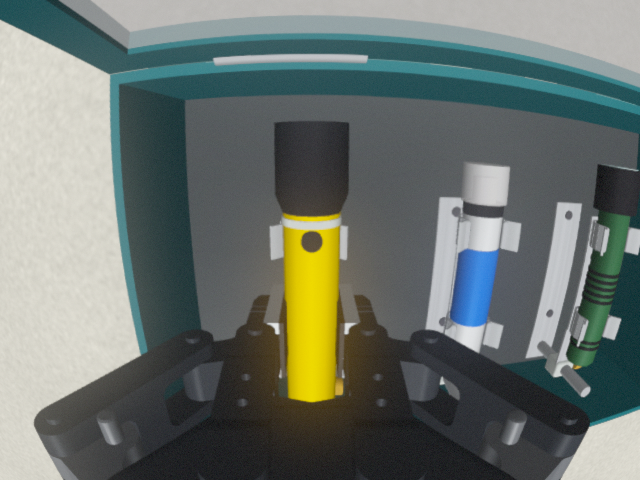

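View pics/s6c.png

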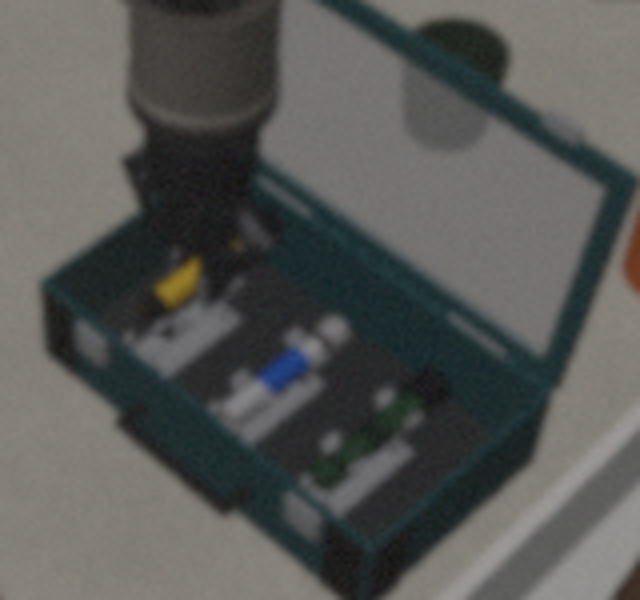

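The torch is held straight over the clips. The clip wings at cols 270 and 347 centre on 308.8, and the torch is at 311.5, so it needs about 1.2 mm towards -ty. The tail is just short of the post, as it should be.

step_arm --series '[{"tx": -0.0005,"ty": -0.0012,"tz": 0.006,"twist": 0,"gripper": 1},{"tx": -0.0005,"ty": -0.0012,"tz": 0.012,"twist": 0,"gripper": 1},{"tx": -0.0005,"ty": -0.0012,"tz": 0.015,"twist": 0,"gripper": 1},{"tx": -0.0005,"ty": -0.0012,"tz": 0.015,"twist": 0,"gripper": 1},{"tx": -0.0005,"ty": -0.0012,"tz": 0.015,"twist": 0,"gripper": 1}]'

```text
clock: 7.05
position: [470.6, 102.5, 55.8]
ee_rot: [[-0.073, 0.997, -0.0], [0.997, 0.073, 0.0], [0.0, -0.0, -1.0]]
contact_force: [0.5, 0.3, -1.0]
width: 18.6
```

```bash
python3 - <<'E'
from h import *
s=wsnap('w7.png'); print({k:np.round(s[k],3).tolist() for k in ['clock','position','ee_rot','contact_force','moment','width']})
i=cv2.imread('pics/w7.png'); cv2.imwrite('pics/w7c.png',cv2.resize(i[110:410,220:400],(360,600),interpolation=cv2.INTER_CUBIC))
E
```

```text
{'clock': 7.05, 'position': [470.591, 102.479, 55.839], 'ee_rot': [[-0.073, 0.997, -0.0], [0.997, 0.073, 0.0], [0.0, -0.0, -1.0]], 'contact_force': [0.452, 0.325, -1.028], 'moment': [-0.017, -0.006, 0.019], 'width': 18.551}
```

View pics/w7c.png

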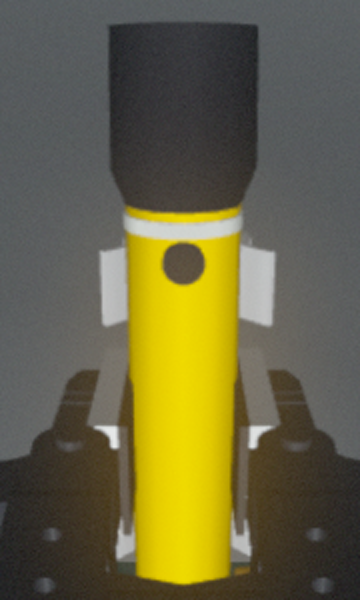

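Clip wings are now symmetric within 0.5 mm and there is no contact yet. I'll press in small steps.

step_arm --series '[{"tx": 0,"ty": 0.0004,"tz": 0.0015,"twist": 0,"gripper": 1},{"tx": 0,"ty": 0.0004,"tz": 0.003,"twist": 0,"gripper": 1},{"tx": 0,"ty": 0.0004,"tz": 0.003,"twist": 0,"gripper": 1}]'

```text
clock: 7.48
position: [471.3, 102.5, 52.9]
ee_rot: [[-0.073, 0.997, 0.0], [0.997, 0.073, 0.0], [0.0, 0.0, -1.0]]
contact_force: [0.9, 0.1, 3.1]
width: 18.0
```

step_arm --series '[{"tx": 0,"ty": 0,"tz": 0.001,"twist": 0,"gripper": 1},{"tx": 0,"ty": 0,"tz": 0.002,"twist": 0,"gripper": 1},{"tx": 0,"ty": 0,"tz": 0.002,"twist": 0,"gripper": 1}]'

```text
clock: 7.85
position: [471.3, 102.6, 51.1]
ee_rot: [[-0.073, 0.997, 0.001], [0.997, 0.073, 0.0], [0.0, 0.001, -1.0]]
contact_force: [0.3, -0.3, 5.7]
width: 18.5
```

step_arm --series '[{"tx": 0,"ty": 0,"tz": 0.001,"twist": 0,"gripper": 1},{"tx": 0,"ty": 0,"tz": 0.002,"twist": 0,"gripper": 1},{"tx": 0,"ty": 0,"tz": 0.002,"twist": 0,"gripper": 1}]'

```text
clock: 8.22
position: [471.3, 102.6, 49.0]
ee_rot: [[-0.073, 0.997, 0.001], [0.997, 0.073, 0.0], [0.0, 0.001, -1.0]]
contact_force: [0.7, -0.1, 3.4]
width: 18.1
```

step_arm --series '[{"tx": 0,"ty": 0,"tz": 0.001,"twist": 0,"gripper": 1},{"tx": 0,"ty": 0,"tz": 0.0015,"twist": 0,"gripper": 1},{"tx": 0,"ty": 0,"tz": 0.0015,"twist": 0,"gripper": 1}]'

```text
clock: 8.6
position: [471.3, 102.5, 47.5]
ee_rot: [[-0.073, 0.997, 0.0], [0.997, 0.073, 0.0], [0.0, 0.0, -1.0]]
contact_force: [1.3, 1.1, 4.5]
width: 17.9
```

```bash
python3 - <<'E'
from h import *
s=wsnap('w8.png'); print({k:np.round(s[k],3).tolist() for k in ['clock','position','ee_rot','contact_force','moment','width']})
i=cv2.imread('pics/w8.png'); cv2.imwrite('pics/w8c.png',cv2.resize(i[110:410,220:400],(360,600),interpolation=cv2.INTER_CUBIC))
E
```

```text
{'clock': 8.6, 'position': [471.25, 102.546, 47.463], 'ee_rot': [[-0.073, 0.997, 0.0], [0.997, 0.073, 0.0], [0.0, 0.0, -1.0]], 'contact_force': [1.26, 1.058, 4.493], 'moment': [0.091, -0.258, 0.036], 'width': 17.933}
```

View pics/w8c.png

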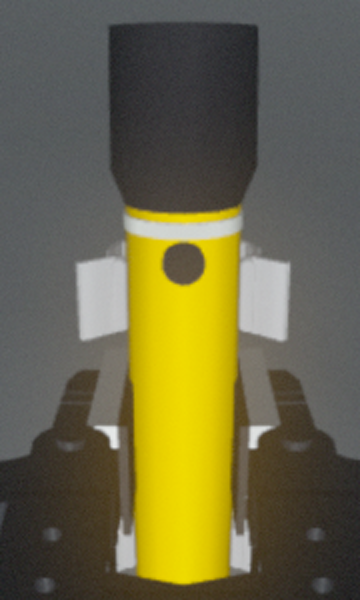

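step_arm --series '[{"tx": 0,"ty": 0,"tz": 0.001,"twist": 0,"gripper": 1},{"tx": 0,"ty": 0,"tz": 0.0015,"twist": 0,"gripper": 1},{"tx": 0,"ty": 0,"tz": 0.0015,"twist": 0,"gripper": 1}]'

```text
clock: 9.02
position: [471.1, 102.5, 45.8]
ee_rot: [[-0.073, 0.997, 0.0], [0.997, 0.073, 0.0], [0.0, 0.0, -1.0]]
contact_force: [3.3, -0.1, 1.5]
width: 18.2
```

step_arm --series '[{"tx": 0,"ty": 0,"tz": 0.001,"twist": 0,"gripper": 1},{"tx": 0,"ty": 0,"tz": 0.0015,"twist": 0,"gripper": 1},{"tx": 0,"ty": 0,"tz": 0.0015,"twist": 0,"gripper": 1}]'

```text
clock: 9.4
position: [471.0, 102.4, 44.2]
ee_rot: [[-0.073, 0.997, -0.0], [0.997, 0.073, 0.0], [0.0, -0.0, -1.0]]
contact_force: [3.4, 0.4, -1.6]
width: 18.1
```

step_arm --series '[{"tx": 0,"ty": 0,"tz": 0.0007,"twist": 0,"gripper": 1},{"tx": 0,"ty": 0,"tz": 0.001,"twist": 0,"gripper": 1},{"tx": 0,"ty": 0,"tz": 0.001,"twist": 0,"gripper": 1}]'

```text
clock: 9.78
position: [471.0, 102.4, 43.3]
ee_rot: [[-0.073, 0.997, -0.0], [0.997, 0.073, 0.0], [0.0, -0.0, -1.0]]
contact_force: [3.3, -0.1, -0.5]
width: 18.2
```

step_arm --series '[{"tx": 0,"ty": 0.0004,"tz": 0.0007,"twist": 0,"gripper": 1},{"tx": 0,"ty": 0.0004,"tz": 0.001,"twist": 0,"gripper": 1},{"tx": 0,"ty": 0.0004,"tz": 0.001,"twist": 0,"gripper": 1}]'

```text
clock: 10.15
position: [471.2, 102.4, 42.2]
ee_rot: [[-0.073, 0.997, -0.0], [0.997, 0.073, -0.0], [-0.0, -0.0, -1.0]]
contact_force: [1.3, -0.0, -2.8]
width: 18.2
```

step_arm --series '[{"tx": 0,"ty": 0,"tz": 0.0007,"twist": 0,"gripper": 1},{"tx": 0,"ty": 0,"tz": 0.001,"twist": 0,"gripper": 1},{"tx": 0,"ty": 0,"tz": 0.001,"twist": 0,"gripper": 1}]'

```text
clock: 10.52
position: [471.3, 102.4, 41.9]
ee_rot: [[-0.073, 0.997, 0.0], [0.997, 0.073, -0.001], [-0.001, 0.0, -1.0]]
contact_force: [-5.0, -1.1, 17.9]
width: 18.4
```

step_arm --series '[{"tx": 0,"ty": 0,"tz": 0.0005,"twist": 0,"gripper": 1},{"tx": 0,"ty": 0,"tz": 0.0005,"twist": 0,"gripper": 1},{"tx": 0,"ty": 0,"tz": 0.0005,"twist": 0,"gripper": 1}]'

```text
clock: 10.9
position: [471.4, 102.4, 41.8]
ee_rot: [[-0.073, 0.997, 0.0], [0.997, 0.073, -0.001], [-0.001, 0.0, -1.0]]
contact_force: [-7.5, -1.8, 27.7]
width: 18.5
```

step_arm --series '[{"tx": 0,"ty": 0,"tz": -0.001,"twist": 0,"gripper": 1},{"tx": 0,"ty": 0,"tz": -0.0013,"twist": 0,"gripper": 1}]'

```text
clock: 11.15
position: [471.2, 102.4, 42.1]
ee_rot: [[-0.073, 0.997, -0.0], [0.997, 0.073, -0.0], [-0.0, -0.0, -1.0]]
contact_force: [0.5, 0.3, -0.4]
width: 17.9
```

```bash
python3 - <<'E'
from h import *
s=wsnap('w9.png'); print({k:np.round(s[k],3).tolist() for k in ['clock','position','ee_rot','contact_force','moment','width']})
i=cv2.imread('pics/w9.png'); cv2.imwrite('pics/w9c.png',cv2.resize(i[110:410,220:400],(360,600),interpolation=cv2.INTER_CUBIC))
E
```

```text
{'clock': 11.15, 'position': [471.246, 102.366, 42.141], 'ee_rot': [[-0.073, 0.997, -0.0], [0.997, 0.073, -0.0], [-0.0, -0.0, -1.0]], 'contact_force': [0.509, 0.289, -0.409], 'moment': [-0.063, -0.011, -0.053], 'width': 17.924}
```

View pics/w9c.png

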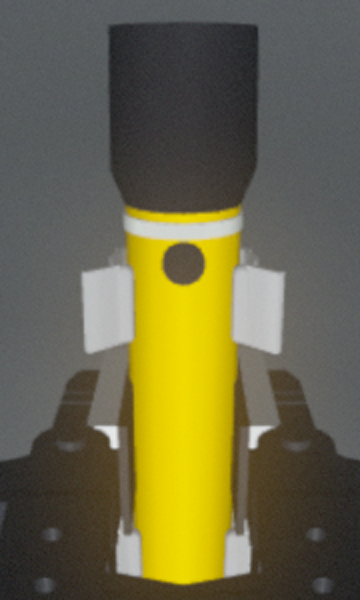

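step_arm --series '[{"tx": 0,"ty": 0,"tz": 0,"twist": 0,"gripper": 0.3},{"tx": 0,"ty": 0,"tz": 0,"twist": 0,"gripper": 0.1},{"tx": 0,"ty": 0,"tz": 0,"twist": 0,"gripper": 0.1},{"tx": 0,"ty": 0,"tz": 0,"twist": 0,"gripper": 0.1},{"tx": 0,"ty": 0,"tz": -0.02,"twist": 0,"gripper": 0.1},{"tx": 0,"ty": 0,"tz": -0.06,"twist": 0,"gripper": 0.1},{"tx": 0,"ty": 0,"tz": -0.11,"twist": 0,"gripper": 0.1},{"tx": 0,"ty": 0,"tz": -0.15,"twist": 0,"gripper": 0.1},{"tx": 0,"ty": -0.055,"tz": -0.155,"twist": 0,"gripper": 0.1},{"tx": 0,"ty": -0.055,"tz": -0.155,"twist": 0,"gripper": 0.1}]'

```text
clock: 12.45
position: [414.1, 97.8, 197.6]
ee_rot: [[-0.073, 0.997, 0.001], [0.997, 0.073, -0.002], [-0.002, 0.001, -1.0]]
contact_force: [0.7, -0.4, 0.3]
width: 38.5
```

```bash
python3 - <<'E'
from h import *
s=wsnap('w10.png'); print({k:np.round(s[k],3).tolist() for k in ['clock','qpos','position','ee_rot','contact_force','width']})
i=cv2.imread('pics/w10.png'); cv2.imwrite('pics/w10c.png',cv2.resize(i[100:320,340:620],(763,600),interpolation=cv2.INTER_CUBIC))
snap('scene','s10.png');i=cv2.imread('pics/s10.png'); cv2.imwrite('pics/s10c.png',cv2.resize(i[110:290,290:480],(633,600),interpolation=cv2.INTER_CUBIC))
E
```

```text
{'clock': 12.45, 'qpos': [0.23, 0.111, -0.644, 2.154, 0.088, 0.901, -0.392], 'position': [414.093, 97.776, 197.647], 'ee_rot': [[-0.073, 0.997, 0.001], [0.997, 0.073, -0.002], [-0.002, 0.001, -1.0]], 'contact_force': [0.679, -0.431, 0.284], 'width': 38.523}
```

View pics/w10.png

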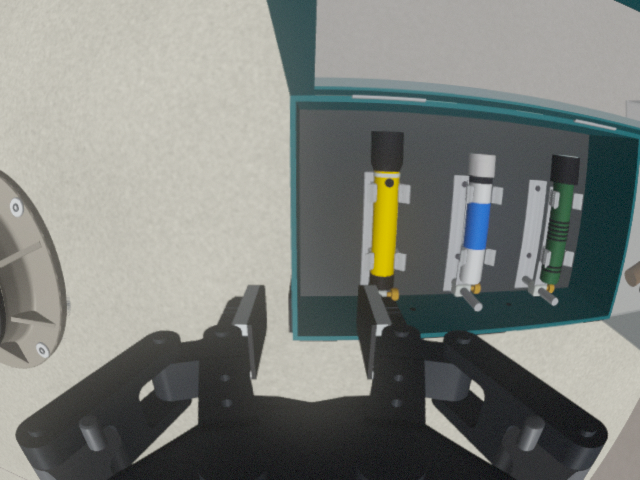

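View pics/w10c.png

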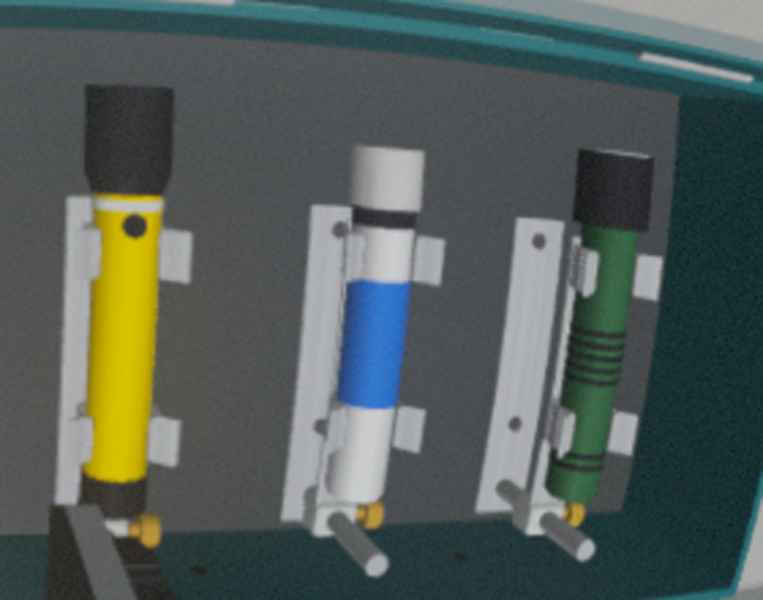

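View pics/s10c.png

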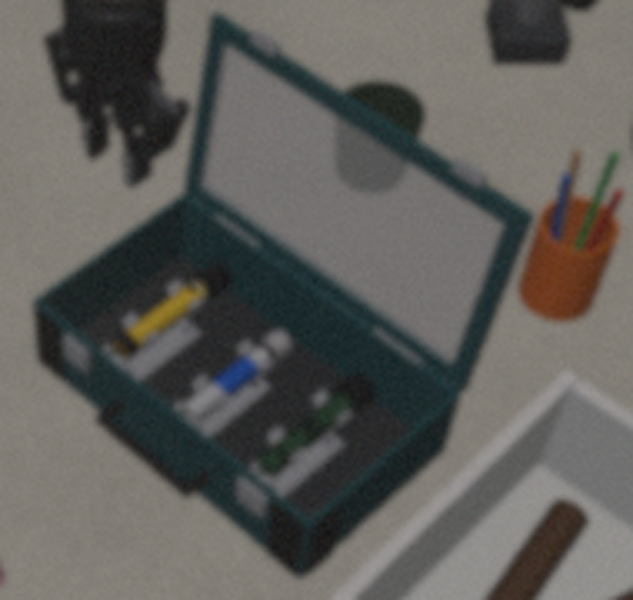

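Both clips have closed over the barrel: the wings at crop (90,250)/(175,257) and (80,440)/(165,440) look like the neighbours', lens towards the hinge. One more view from the other side will check that it is level.

step_arm --series '[{"tx": 0,"ty": 0.06,"tz": 0,"twist": 0,"gripper": 1},{"tx": 0,"ty": 0.115,"tz": 0,"twist": 0,"gripper": 1},{"tx": 0,"ty": 0.12,"tz": 0,"twist": 0,"gripper": 1},{"tx": 0,"ty": 0.12,"tz": 0,"twist": 0,"gripper": 1}]'

```text
clock: 13.05
position: [536.2, 107.4, 196.2]
ee_rot: [[-0.073, 0.997, -0.002], [0.997, 0.073, 0.001], [0.001, -0.002, -1.0]]
contact_force: [-0.4, -0.1, 0.6]
width: 0.0
```

```bash
python3 - <<'E'
from h import *
s=wsnap('w11.png'); print({k:np.round(s[k],3).tolist() for k in ['clock','qpos','position','contact_force','width']})
i=cv2.imread('pics/w11.png'); cv2.imwrite('pics/w11c.png',cv2.resize(i[100:320,170:370],(545,600),interpolation=cv2.INTER_CUBIC))
i=cv2.imread('pics/w10.png'); cv2.imwrite('pics/w10d.png',cv2.resize(i[100:320,340:540],(545,600),interpolation=cv2.INTER_CUBIC))
E
```

```text
{'clock': 13.05, 'qpos': [0.185, 0.324, -0.599, 1.911, 0.217, 0.973, -0.44], 'position': [536.17, 107.442, 196.162], 'contact_force': [-0.363, -0.12, 0.584], 'width': 0.024}
```

View pics/w11c.png

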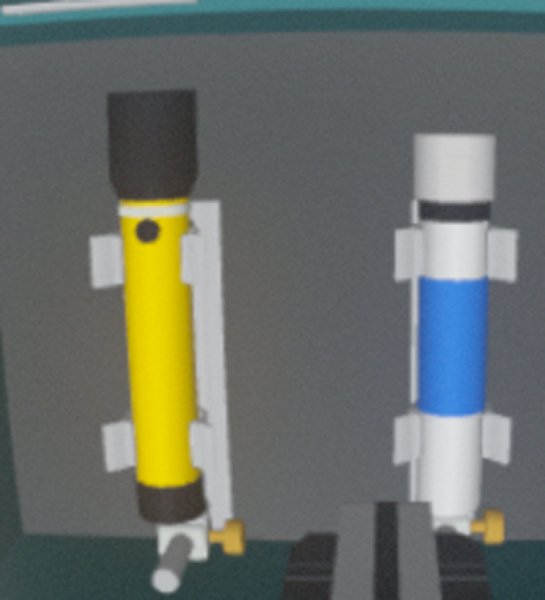

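View pics/w10d.png

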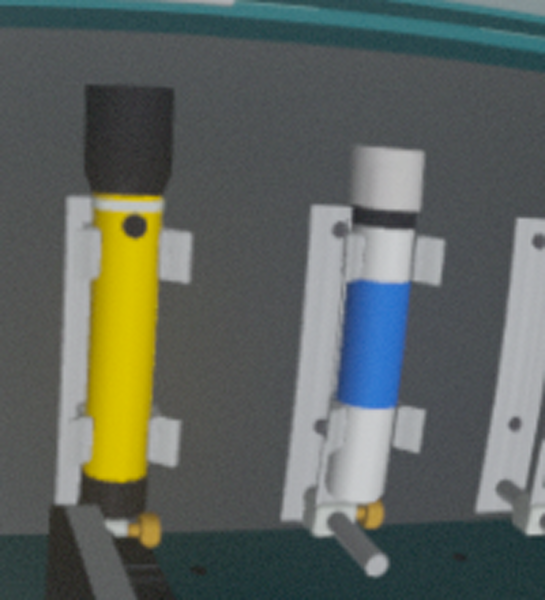

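```bash
python3 - <<'E'
from h import *
k=545/200
A=lambda x,y:wray('w10',(340+(x+.5)/k-.5,100+(y+.5)/k-.5))
B=lambda x,y:wray('w11',(170+(x+.5)/k-.5,100+(y+.5)/k-.5))
for n,a,b in [('ring',(128,205),(153,211)),('yend',(115,480),(167.5,486)),('lens',(129,86),(151,92)),('dot',(135,226),(147,231)),('NwingRbot',(190,283),(121,287)),('wingN in L/R corner far',(163,230),(117,235)),]:
    print(n,*tri(A(*a),B(*b)))
c2=lambda x,y:(x,y)
for z in (0,75,150): print(z,'pot',atz(*ray('top0',(132,298)),z),'cup',atz(*ray('top0',(130,202)),z))
E
```

```text
ring [468.1 142.1  50.8] [0.1, 0.1]
yend [474.   61.1  52. ] [0.2, 0.2]
lens [465.5 175.3  48.7] [0.1, 0.1]
dot [468.7 137.5  59.9] [0.0, 0.0]
NwingRbot [473.3 130.5 104.5] [0.1, 0.1]
wingN in L/R corner far [468.7 140.6  91.6] [0.1, 0.1]
0 pot [428.6 427.    0. ] cup [656.8 443.2   0. ]
75 pot [430.1 398.1  75. ] cup [644.2 413.3  75. ]
150 pot [431.7 369.2 150. ] cup [631.6 383.4 150. ]
```

Triangulated, the torch axis is at z≈50–51 mm, with 1.2 mm between ring and tail. That is within the noise, but a gentle touch with closed fingertips on the barrel either side of mid will settle it.

step_arm --series '[{"tx": 0.007,"ty": -0.06,"tz": 0,"twist": 0,"gripper": 1},{"tx": 0.007,"ty": -0.065,"tz": 0.05,"twist": 0,"gripper": 1},{"tx": 0.007,"ty": -0.065,"tz": 0.1,"twist": 0,"gripper": 1},{"tx": 0.007,"ty": -0.065,"tz": 0.118,"twist": 0,"gripper": 1},{"tx": 0.007,"ty": -0.065,"tz": 0.118,"twist": 0,"gripper": 1},{"tx": 0.007,"ty": -0.065,"tz": 0.118,"twist": 0,"gripper": 1}]'

```text
clock: 13.85
position: [471.7, 109.8, 80.6]
ee_rot: [[-0.073, 0.997, 0.002], [0.997, 0.073, 0.0], [0.0, 0.002, -1.0]]
contact_force: [0.0, 0.4, -0.1]
width: 0.1
```

step_arm --series '[{"tx": -0.0005,"ty": -0.0008,"tz": 0.004,"twist": 0,"gripper": 1},{"tx": -0.0005,"ty": -0.0008,"tz": 0.006,"twist": 0,"gripper": 1},{"tx": -0.0005,"ty": -0.0008,"tz": 0.006,"twist": 0,"gripper": 1}]'

```text
clock: 14.22
position: [470.2, 108.8, 73.2]
ee_rot: [[-0.073, 0.997, 0.0], [0.997, 0.073, 0.0], [-0.0, 0.0, -1.0]]
contact_force: [-0.1, -0.6, 0.2]
width: -0.1
```

step_arm --series '[{"tx": 0,"ty": 0.0005,"tz": 0.001,"twist": 0,"gripper": 1},{"tx": 0,"ty": 0.0005,"tz": 0.0015,"twist": 0,"gripper": 1},{"tx": 0,"ty": 0.0005,"tz": 0.0015,"twist": 0,"gripper": 1}]'

```text
clock: 14.6
position: [470.6, 109.0, 71.6]
ee_rot: [[-0.073, 0.997, -0.0], [0.997, 0.073, 0.0], [0.0, -0.0, -1.0]]
contact_force: [0.2, -0.3, 0.2]
width: -0.4
```

step_arm --series '[{"tx": 0,"ty": 0,"tz": 0.0005,"twist": 0,"gripper": 1},{"tx": 0,"ty": 0,"tz": 0.001,"twist": 0,"gripper": 1},{"tx": 0,"ty": 0,"tz": 0.001,"twist": 0,"gripper": 1}]'

```text
clock: 14.98
position: [470.6, 108.9, 70.6]
ee_rot: [[-0.073, 0.997, -0.0], [0.997, 0.073, 0.0], [0.0, -0.0, -1.0]]
contact_force: [0.4, -0.1, 0.1]
width: -0.2
```

step_arm --series '[{"tx": 0,"ty": 0,"tz": 0.0005,"twist": 0,"gripper": 1},{"tx": 0,"ty": 0,"tz": 0.0008,"twist": 0,"gripper": 1},{"tx": 0,"ty": 0,"tz": 0.0008,"twist": 0,"gripper": 1}]'

```text
clock: 15.35
position: [470.8, 108.9, 70.0]
ee_rot: [[-0.073, 0.997, 0.0], [0.997, 0.073, 0.0], [0.0, 0.0, -1.0]]
contact_force: [-0.8, -0.6, 4.3]
width: -0.2
```

step_arm --series '[{"tx": 0,"ty": 0,"tz": 0.0003,"twist": 0,"gripper": 1},{"tx": 0,"ty": 0,"tz": 0.0003,"twist": 0,"gripper": 1}]'

```text
clock: 15.6
position: [470.9, 109.0, 69.9]
ee_rot: [[-0.073, 0.997, 0.001], [0.997, 0.073, 0.0], [-0.0, 0.001, -1.0]]
contact_force: [0.1, -0.8, 7.7]
width: -0.1
```

Hard stop at TCP z≈69.9 there. Next is the tail side, 14 mm back, at the same height.

step_arm --series '[{"tx": 0,"ty": 0,"tz": -0.003,"twist": 0,"gripper": 1},{"tx": -0.014,"ty": 0,"tz": -0.003,"twist": 0,"gripper": 1},{"tx": -0.014,"ty": 0,"tz": -0.001,"twist": 0,"gripper": 1},{"tx": -0.014,"ty": 0,"tz": -0.0003,"twist": 0,"gripper": 1},{"tx": -0.014,"ty": 0,"tz": -0.0003,"twist": 0,"gripper": 1}]'

```text
clock: 16.23
position: [471.8, 94.2, 69.9]
ee_rot: [[-0.072, 0.997, -0.0], [0.997, 0.072, -0.001], [-0.001, -0.0, -1.0]]
contact_force: [-0.7, -4.6, 6.8]
width: 0.1
```

The height is the same (69.9 mm) on both sides, so the torch is level and home. Next, up over the lid and down behind it.

step_arm --series '[{"tx": 0,"ty": 0,"tz": -0.06,"twist": 0,"gripper": 1},{"tx": 0,"ty": 0,"tz": -0.12,"twist": 0,"gripper": 1},{"tx": 0,"ty": 0,"tz": -0.18,"twist": 0,"gripper": 1},{"tx": 0,"ty": 0.03,"tz": -0.24,"twist": 0,"gripper": 1},{"tx": 0,"ty": 0.06,"tz": -0.245,"twist": 0,"gripper": 1},{"tx": 0.05,"ty": 0.085,"tz": -0.245,"twist": 0,"gripper": 1},{"tx": 0.11,"ty": 0.085,"tz": -0.245,"twist": 0,"gripper": 1},{"tx": 0.165,"ty": 0.085,"tz": -0.245,"twist": 0,"gripper": 1},{"tx": 0.168,"ty": 0.085,"tz": -0.245,"twist": 0,"gripper": 1},{"tx": 0.168,"ty": 0.085,"tz": -0.245,"twist": 0,"gripper": 1},{"tx": 0.168,"ty": 0.085,"tz": -0.245,"twist": 0,"gripper": 1}]'

```text
clock: 17.6
position: [544.6, 267.3, 314.7]
ee_rot: [[-0.071, 0.997, 0.0], [0.997, 0.071, -0.001], [-0.001, 0.0, -1.0]]
contact_force: [0.3, -0.6, 0.6]
width: -0.3
```

```bash
python3 - <<'E'
from h import *
s=wsnap('w12.png'); print({k:np.round(s[k],3).tolist() for k in ['clock','qpos','position','contact_force','width']})
snap('scene','s12.png');snap('top','t12.png')
i=cv2.imread('pics/s12.png'); cv2.imwrite('pics/s12c.png',cv2.resize(i[40:290,270:530],(624,600),interpolation=cv2.INTER_CUBIC))
E
```

```text
{'clock': 17.6, 'qpos': [-0.005, 0.335, -0.708, 1.643, 0.228, 1.248, -0.688], 'position': [544.648, 267.265, 314.727], 'contact_force': [0.284, -0.612, 0.599], 'width': -0.27}
```

View pics/w12.png

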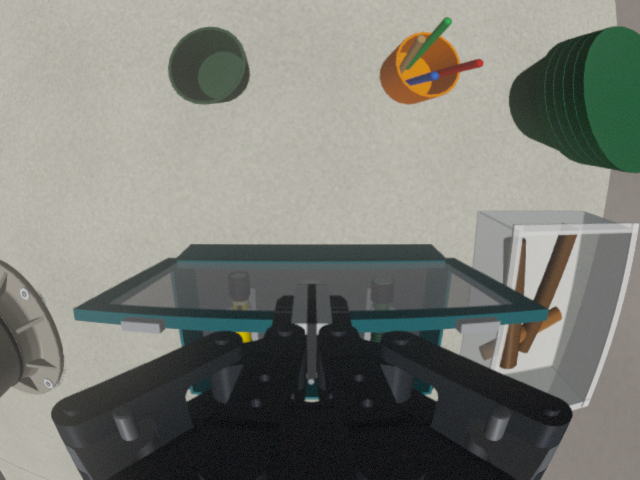

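View pics/s12c.png

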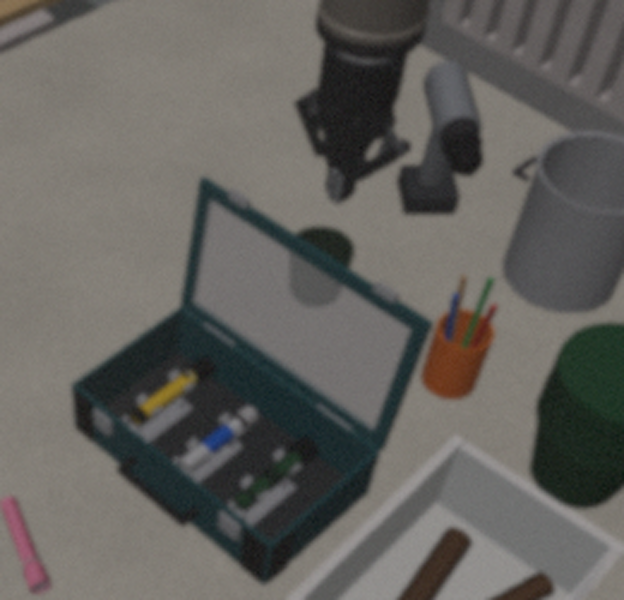

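```bash
python3 - <<'E'
from h import *
for p in [(160,309),(450,309),(75,313),(545,313),(82,321)]: print(p,atz(*wray('w12',p),258))
for p in [(190,246),(435,246)]: print(p,atz(*wray('w12',p),80))
E
```

```text
(160, 309) [456.2 232.7 258. ]
(450, 309) [628.4 245.5 258. ]
(75, 313) [390.3 220.4 258. ]
(545, 313) [701.2 242.9 258. ]
(82, 321) [395.2 215.2 258. ]
(190, 246) [418.2 215.8  80. ]
(435, 246) [679.2 234.4  80. ]
```

step_arm --series '[{"tx": 0,"ty": 0,"tz": 0.04,"twist": 0,"gripper": 1},{"tx": 0,"ty": 0,"tz": 0.06,"twist": 0,"gripper": 1},{"tx": 0,"ty": 0,"tz": 0.06,"twist": 0,"gripper": 1},{"tx": 0,"ty": 0,"tz": 0.06,"twist": 0,"gripper": 1}]'

```text
clock: 18.25
position: [544.6, 269.0, 255.9]
ee_rot: [[-0.073, 0.997, 0.001], [0.997, 0.073, 0.001], [0.001, 0.001, -1.0]]
contact_force: [-0.0, -0.7, 0.4]
width: -0.1
```

```bash
python3 - <<'E'
from h import *
s=r.state(); print({k:np.round(s[k],3).tolist() for k in ['clock','position','contact_force']})
p=s['position']; y=np.array([-.0715,.9974]); s0=(p[:2]-[549,201])@y; h0=p[2]-80
print(s0,h0)
rho=166
for th in np.arange(1.7,-.01,-.1):
    c=rho*np.array([-np.cos(th),np.sin(th)])+8*np.array([np.sin(th),np.cos(th)])+11
    print(round(th,2),'tx',round((c[0]-s0)/1000,3),'tz',round(-(c[1]-h0)/1000,3))
E
```

```text
{'clock': 18.25, 'position': [544.615, 268.983, 255.95], 'contact_force': [-0.02, -0.698, 0.388]}
68.12003381869238 175.9495363490599
1.7 tx -0.028 tz 0.001
1.6 tx -0.044 tz -0.001
1.5 tx -0.061 tz -0.001
1.4 tx -0.077 tz 0.0
1.3 tx -0.094 tz 0.003
1.2 tx -0.11 tz 0.007
1.1 tx -0.125 tz 0.013
1.0 tx -0.14 tz 0.021
0.9 tx -0.154 tz 0.03
0.8 tx -0.167 tz 0.04
0.7 tx -0.179 tz 0.052
0.6 tx -0.19 tz 0.065
0.5 tx -0.199 tz 0.078
0.4 tx -0.207 tz 0.093
0.3 tx -0.213 tz 0.108
0.2 tx -0.218 tz 0.124
0.1 tx -0.221 tz 0.14
-0.0 tx -0.223 tz 0.157
```

step_arm --series '[{"tx": -0.02,"ty": 0,"tz": 0.0,"twist": 0,"gripper": 1},{"tx": -0.032,"ty": 0,"tz": 0.0,"twist": 0,"gripper": 1},{"tx": -0.044,"ty": 0,"tz": -0.001,"twist": 0,"gripper": 1},{"tx": -0.061,"ty": 0,"tz": -0.001,"twist": 0,"gripper": 1},{"tx": -0.077,"ty": 0,"tz": 0.0,"twist": 0,"gripper": 1},{"tx": -0.094,"ty": 0,"tz": 0.003,"twist": 0,"gripper": 1},{"tx": -0.11,"ty": 0,"tz": 0.007,"twist": 0,"gripper": 1},{"tx": -0.125,"ty": 0,"tz": 0.013,"twist": 0,"gripper": 1},{"tx": -0.125,"ty": 0,"tz": 0.013,"twist": 0,"gripper": 1}]'

```text
clock: 19.38
position: [553.3, 142.3, 241.1]
ee_rot: [[-0.071, 0.997, -0.001], [0.997, 0.071, -0.001], [-0.001, -0.001, -1.0]]
contact_force: [-0.0, 0.4, 1.1]
width: -0.1
```

```bash
python3 - <<'E'
from h import *
s=wsnap('w13.png'); print({k:np.round(s[k],3).tolist() for k in ['clock','qpos','position','contact_force','moment']})
snap('scene','s13.png')
i=cv2.imread('pics/s13.png'); cv2.imwrite('pics/s13c.png',cv2.resize(i[40:290,270:530],(624,600),interpolation=cv2.INTER_CUBIC))
E
```

```text
{'clock': 19.375, 'qpos': [0.182, 0.328, -0.668, 1.81, 0.228, 1.083, -0.497], 'position': [553.282, 142.286, 241.117], 'contact_force': [-0.003, 0.447, 1.085], 'moment': [0.041, -0.026, 0.028]}
```

View pics/s13c.png

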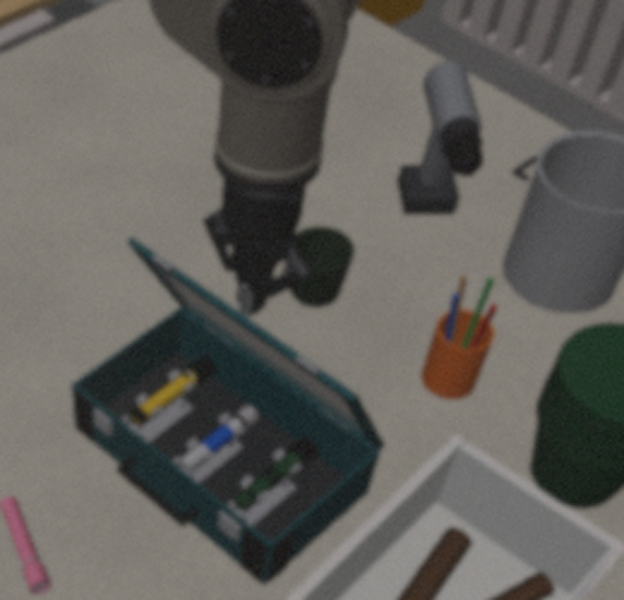

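View pics/w13.png

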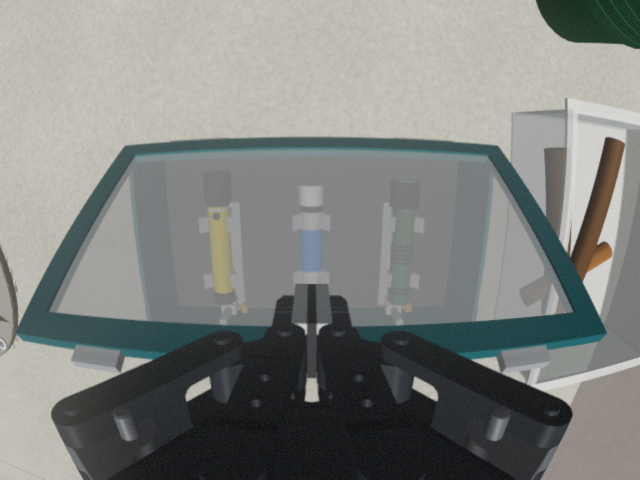

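step_arm --series '[{"tx": -0.015,"ty": 0,"tz": 0.008,"twist": 0,"gripper": 1},{"tx": -0.029,"ty": 0,"tz": 0.017,"twist": 0,"gripper": 1},{"tx": -0.042,"ty": 0,"tz": 0.027,"twist": 0,"gripper": 1},{"tx": -0.054,"ty": 0,"tz": 0.039,"twist": 0,"gripper": 1},{"tx": -0.065,"ty": 0,"tz": 0.052,"twist": 0,"gripper": 1},{"tx": -0.074,"ty": 0,"tz": 0.065,"twist": 0,"gripper": 1},{"tx": -0.082,"ty": 0,"tz": 0.08,"twist": 0,"gripper": 1},{"tx": -0.088,"ty": 0,"tz": 0.095,"twist": 0,"gripper": 1},{"tx": -0.093,"ty": 0,"tz": 0.111,"twist": 0,"gripper": 1},{"tx": -0.095,"ty": 0,"tz": 0.12,"twist": 0,"gripper": 1},{"tx": -0.095,"ty": 0,"tz": 0.12,"twist": 0,"gripper": 1}]'

```text
clock: 20.85
position: [559.9, 49.3, 121.1]
ee_rot: [[-0.073, 0.997, -0.001], [0.997, 0.073, 0.0], [0.0, -0.001, -1.0]]
contact_force: [-0.2, 0.7, -0.3]
width: 0.1
```

```bash
python3 - <<'E'
from h import *
s=wsnap('w14.png'); print({k:np.round(s[k],3).tolist() for k in ['clock','qpos','position','contact_force','moment']})
snap('scene','s14.png')
i=cv2.imread('pics/s14.png'); cv2.imwrite('pics/s14c.png',cv2.resize(i[110:290,280:460],(600,600),interpolation=cv2.INTER_CUBIC))
E
```

```text
{'clock': 20.85, 'qpos': [0.272, 0.448, -0.59, 1.938, 0.325, 0.851, -0.417], 'position': [559.905, 49.333, 121.13], 'contact_force': [-0.171, 0.73, -0.32], 'moment': [0.013, 0.025, -0.001]}
```

View pics/s14c.png

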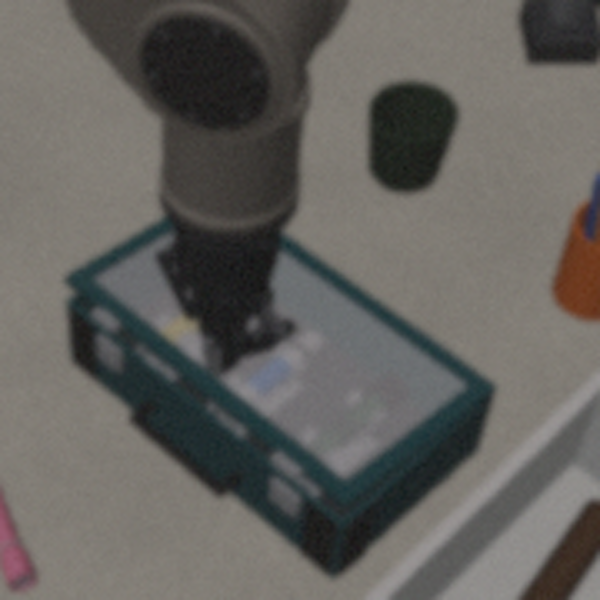

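step_arm --series '[{"tx": -0.001,"ty": 0,"tz": 0.008,"twist": 0,"gripper": 1},{"tx": -0.002,"ty": 0,"tz": 0.014,"twist": 0,"gripper": 1},{"tx": -0.002,"ty": 0,"tz": 0.017,"twist": 0,"gripper": 1},{"tx": -0.002,"ty": 0,"tz": 0.017,"twist": 0,"gripper": 1}]'

```text
clock: 21.45
position: [560.2, 47.3, 104.6]
ee_rot: [[-0.073, 0.997, -0.001], [0.997, 0.073, 0.0], [0.0, -0.001, -1.0]]
contact_force: [0.5, 0.1, -0.1]
width: -0.3
```

step_arm --series '[{"tx": 0,"ty": 0,"tz": 0.0015,"twist": 0,"gripper": 1},{"tx": 0,"ty": 0,"tz": 0.003,"twist": 0,"gripper": 1},{"tx": 0,"ty": 0,"tz": 0.003,"twist": 0,"gripper": 1}]'

```text
clock: 21.82
position: [560.3, 47.3, 101.8]
ee_rot: [[-0.073, 0.997, -0.0], [0.997, 0.073, 0.0], [0.0, -0.0, -1.0]]
contact_force: [0.1, 0.4, 0.2]
width: 0.0
```

step_arm --series '[{"tx": 0,"ty": 0,"tz": 0.001,"twist": 0,"gripper": 1},{"tx": 0,"ty": 0,"tz": 0.0015,"twist": 0,"gripper": 1},{"tx": 0,"ty": 0,"tz": 0.0015,"twist": 0,"gripper": 1}]'

```text
clock: 22.2
position: [560.4, 47.3, 100.3]
ee_rot: [[-0.073, 0.997, -0.0], [0.997, 0.073, 0.0], [0.0, -0.0, -1.0]]
contact_force: [0.3, -1.2, 0.0]
width: -0.2
```

```bash
python3 - <<'E'
from h import *
s=wsnap('w15.png'); print({k:np.round(s[k],3).tolist() for k in ['clock','position','contact_force','moment']})
E
```

```text
{'clock': 22.2, 'position': [560.358, 47.3, 100.304], 'contact_force': [0.276, -1.201, 0.001], 'moment': [0.03, 0.061, 0.034]}
```

View pics/w15.png

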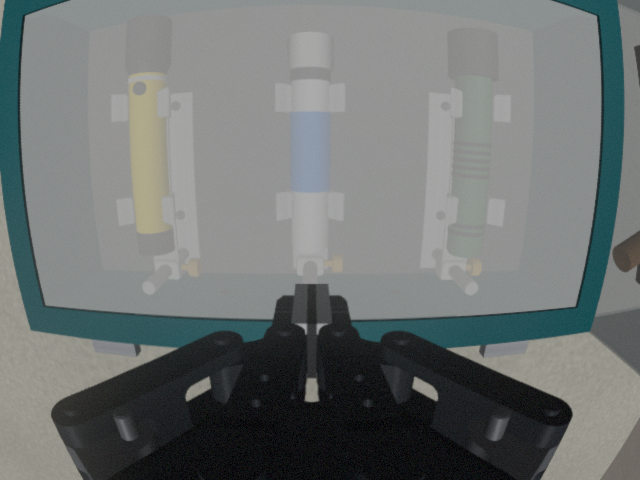

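step_arm --series '[{"tx": 0,"ty": 0,"tz": 0.001,"twist": 0,"gripper": 1},{"tx": 0,"ty": 0,"tz": 0.0015,"twist": 0,"gripper": 1},{"tx": 0,"ty": 0,"tz": 0.0015,"twist": 0,"gripper": 1}]'

```text
clock: 22.62
position: [560.4, 47.3, 98.9]
ee_rot: [[-0.073, 0.997, 0.0], [0.997, 0.073, 0.0], [0.0, 0.0, -1.0]]
contact_force: [-0.1, 0.2, 0.6]
width: 0.1
```

step_arm --series '[{"tx": 0,"ty": 0,"tz": 0.0006,"twist": 0,"gripper": 1},{"tx": 0,"ty": 0,"tz": 0.001,"twist": 0,"gripper": 1},{"tx": 0,"ty": 0,"tz": 0.001,"twist": 0,"gripper": 1}]'

```text
clock: 23.0
position: [560.6, 47.5, 98.2]
ee_rot: [[-0.073, 0.997, 0.001], [0.997, 0.073, 0.0], [0.0, 0.001, -1.0]]
contact_force: [-2.6, 0.9, 7.2]
width: 0.4
```

step_arm --series '[{"tx": 0,"ty": 0,"tz": 0.0004,"twist": 0,"gripper": 1},{"tx": 0,"ty": 0,"tz": 0.0004,"twist": 0,"gripper": 1}]'

```text
clock: 23.25
position: [560.7, 47.7, 98.0]
ee_rot: [[-0.073, 0.997, 0.001], [0.997, 0.073, 0.0], [0.0, 0.001, -1.0]]
contact_force: [-2.0, 1.8, 9.8]
width: -0.2
```

step_arm --series '[{"tx": 0,"ty": 0,"tz": -0.02,"twist": 0,"gripper": 1},{"tx": 0,"ty": 0,"tz": -0.07,"twist": 0,"gripper": 1},{"tx": -0.06,"ty": 0,"tz": -0.13,"twist": 0,"gripper": 1},{"tx": -0.12,"ty": 0,"tz": -0.15,"twist": 0,"gripper": 1},{"tx": -0.15,"ty": 0,"tz": -0.15,"twist": 0,"gripper": 1},{"tx": -0.15,"ty": 0,"tz": -0.15,"twist": 0,"gripper": 1}]'

```text
clock: 24.0
position: [571.4, -106.8, 249.1]
ee_rot: [[-0.067, 0.998, 0.002], [0.998, 0.067, -0.001], [-0.002, 0.001, -1.0]]
contact_force: [0.6, 0.6, -1.0]
width: 0.3
```

```bash
python3 - <<'E'
from h import *
s=wsnap('w16.png'); print({k:np.round(s[k],3).tolist() for k in ['clock','position','contact_force']})
snap('scene','s16.png'); snap('top','t16.png')
i=cv2.imread('pics/s16.png'); cv2.imwrite('pics/s16c.png',cv2.resize(i[130:290,290:450],(600,600),interpolation=cv2.INTER_CUBIC))
E
```

```text
{'clock': 24.0, 'position': [571.359, -106.809, 249.076], 'contact_force': [0.613, 0.646, -0.979]}
```

View pics/s16c.png

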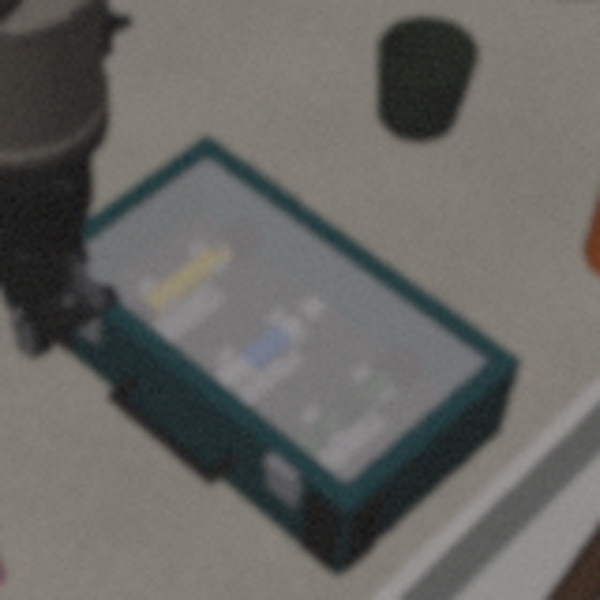

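View pics/w16.png

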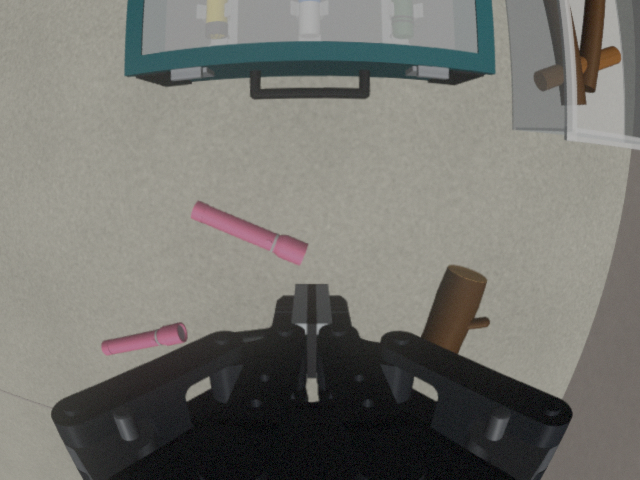

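View pics/t16.png

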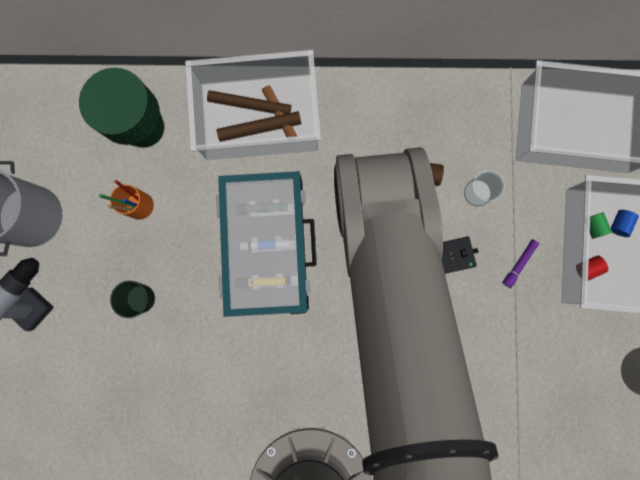

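The lid lies flat and closed, with no gap and the latch tongues down by the front wall. The torch shows through the window beside its neighbours, and nothing else has moved. Handing in.

```bash
python3 -c "
from plant import r
print(r.close_job())"
```

```text
the job is handed in; nothing more can be done
None
```

I lifted the yellow torch off its dock and pressed it into the free clips, the place nearest the robot, with its lens towards the hinge. I then shut the lid from behind and handed the job in at about 24 s.

- **Pressing:** The push read up to 5.7 N on the way in, died away, then stopped hard at the saddles. The last two press steps went out together, so the wrist force reached 27.7 N before I backed off. That is under the 30 N or so that bends the clips, but more than they needed. The clips looked undamaged afterwards.
- **Fit:** Both clips show closed round the barrel. Triangulating from two pictures put the ring end and the tail end 1.2 mm apart in height, which I took as noise. I settled it by touching the barrel 7 mm either side of the middle with 7–8 N. Both touches stopped at the same height, which puts the axis at about 49 mm above the table, against 48.7 mm expected.
- **Lid:** It met a firm stop at about 10 N with its top at about 87 mm, against 88 mm expected. The last pictures show it flat and shut with the torch in place, and nothing else looked moved. In the last top view the arm hid the pink torches and most of the log. The wrist view showed them, but I had no matching earlier view to compare their positions.

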